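# Hook the specimen basket out of the deep wash well

### The arm

A 7-joint arm with a two-finger parallel gripper is mounted at the origin on the work surface. World frame = base frame: x ahead of the robot, y to its left, z up, the work surface at z = 0. Lengths are in m, angles in rad, forces in N, time in s.
With the tool pointing down it reaches from about 0.425 to 0.975 m from the base axis. Payload 16.7 kg.
Tool frame: the origin (TCP) lies at the very end of the fingers, on their centre line; the grasp point (between the pads) lies 19 mm behind it (r.hold_point_z is the distance from the TCP to the grasp point, in m); y points along the fingers, x is the direction in which the jaws open and shut, and the axes are right-handed (so a half turn about y gives the same grasp; the last joint's range is limited). The gripper opens to 85 mm and grips with 20 to 120 N. Pads are 22 mm wide; open, the fingers measure 114 mm over their backs; the gripper's body (76 mm by 85 mm) begins 54 mm behind the grasp point. The pads swing forward as they close: fully open they stand 13 mm farther back than shut.
Start: joints at [1.089, 0.426, 0.074, 1.606, -0.034, 1.111, -0.067], TCP at [0.22, -0.638, 0.231] pointing down, gripper open.
Joint ranges: [-2.85, 2.85], [-0.5, 2.14], [-1.23, 1.37], [0.21, 2.46], [-1.02, 4.16], [0.16, 2.05], [-2.73, 2.73]. Speed limits (rad/s): [1.89, 1.89, 2.39, 2.39, 3.01, 3.01, 3.01].

### API

Orientations are given as a unit quaternion [x, y, z, w].
In Python, from cell import r gives the robot as it stands. The module is installed in compiled form; this text tells all that it offers.
- The arm moves only by the shell command python3 -m inch 'ROWS' [FORCE]. ROWS is JSON, a list that holds one entry, the list of rows, each a list of 5 numbers: the shift along the tool's x, y, z in units of 25 mm (1.0 is 25 mm), then the turn about the tool's y in units of 5 degrees (1.0 is 5 degrees), then the opening, from -1 (shut) to 1 (fully open). A call has 1 to 12 rows; each row shifts and turns the commanded pose from where the row before left it, along the tool's axes as they then stand; what a row does not reach is not made up. A row lasts 1/12 s, in which the tool goes at most 41.7 mm and 7.16 degrees, less where a joint would pass 70% of its speed; a pose out of reach is approached as far as the arm can. A call is refused whole if a number of a shift passes 1 or a number of a turn 1, either way. A call with a gripper value outside its range is refused whole. The fingers move at their own pace and stop on an object; FORCE is the grip in N (left out, the last holds). Time passes only in rows, so rows that do not move let the fingers close. It gives the time, the measured TCP pose, the force and the opening at its end, in the units of the state.
- r.get_state(): the state, without advancing time (a new reading comes with each control period).
- r.camera(name): name is "scene" or "top"; returns the picture (400x640x3 uint8, red, green, blue); there is no depth.
- r.camera_info(name): a dict with "fovy" (degrees; the focal length in pixels is half the picture's height over the tangent of half this angle, whatever the lens; pixels are square), "cx", "cy" (the principal point, pixels), "D" ([k1, k2, p1, p2, k3] as OpenCV has them; the pictures are not rectified), "T" (4x4, takes a point from camera to world coordinates). Camera axes: x right, y down, z forward; pixel columns grow to the right and rows downward; lengths in m; the calibration is good to about 2 mm. A picture is of the moment at which its call begins. camera_info takes no time and is no camera call.
- r.sign_off(): hands the job in, once; it reports no verdict.
The state is a dict: "clock": time; "joint_positions": joint angles; "qd": joint speeds; "effort": joint torques, N m; "position": TCP position; "eef_rot": TCP orientation; "force": force on the tool from outside, world axes, zero at the start; "torque": the same for the moment, N m; "width": finger opening in m.
Only numpy, scipy, OpenCV 4.12 (cv2) and the standard library are available. Lean on these libraries where they do the work, as an engineer would, in place of code of your own. Each camera call takes 0.05 s, during which the arm holds its last target.

### The job

Stop the wash unit by pressing its button fully down and letting it spring back. Then use the long hook to lift the small steel basket by its wire bail out of the deep well, never touching the basket with the fingers, and set it down upright on the middle of the scale's pan while it is still on the hook. Finally unhook, hang the hook back upright in its forked stand and let go; leave the lidded pot in its well and knock nothing over.

Things in the scene. Friction and masses are not known exactly. Their poses are not given: they have to be found in the camera images.
- unit: White bench wash unit, 130 (x) x 220 (y) x 130 mm tall, fixed; origin at the centre of its underside. Two square wells open in its flat top, each 56 x 56 mm inside, centred 15 mm along its +x and 58 mm to its +y or -y; their floors are 8 mm above the bench (122 mm deep). One holds the basket, the other the pot; which is which changes.
- stop (a joint): Grey round push button (28 mm across) on the unit's top between the wells, at the front: 0 m when up, 0.006 m fully down. A spring pushes it back up; fully down takes 5 N.
- stop_top (a point): Centre of the button's upper face, where it is pressed straight down.
- basket: Closed steel basket, 34 x 34 mm, flat top at 24 mm, about 190 g (varies), loose. Origin at the centre of its underside. Its wire bail (4 mm wire) is hinged along its y, 22 mm up: a roof-shaped loop 30 mm wide whose peak is 28 mm from the hinge (50 mm up when upright). It leans up to 0.55 rad to +x or -x and swings to 0.6 at a light push; its lean is not reported: look or feel.
- pot: Lidded round steel pot, 35 mm across and 30 mm tall, without any handle, in the other well; origin at the centre of its underside. It stays there.
- picker: Long hook, 150 g, hanging by its flange in the stand. Origin on the stem's axis at the flange's underside; z up, x the way the toe points. Flange 32 mm across, 3 mm thick; above it a handle 18 x 18 mm (sides along x, y) from 3 to 53 mm. Below it a 5 mm thick stem down to -102 mm, then (centre lines) the toe runs 12 mm along +x and its lip turns up 8 mm; 7 mm free between stem and lip.
- handle (a point): Middle of the square handle, 28 mm above the picker's origin: where to grasp it from above.
- hook (a point): The hook's saddle, on top of the toe where the bail comes to lie: 6 mm along x and 99.5 mm below the picker's origin.
- stand: Fixed stand for the hook: base plate 100 x 90 x 8 mm, a post at its -x side, a level two-pronged fork, top 118 mm above the bench. Its slot is 16 mm wide (y), open to the stand's +x, closed 12 mm behind the seat; the hook hangs in it, toe towards +x, and is lifted and lowered straight through the slot. Origin at the centre of the underside.
- seat (a point): On the fork's top, 118 mm above the bench over the stand's origin: where the centre of the flange's underside rests.
- scale: White bench scale, 120 x 130 mm, fixed, with a round steel pan 110 mm across whose top is 40 mm above the bench; origin at the centre of its underside.
- pan (a point): Centre of the pan's upper face.
- dishes: Short stack of round culture dishes, 90 mm across, 42 mm tall, loose; leave standing. Origin under its centre.
- rack: Grey tube rack, 60 x 110 mm, 52 mm tall, loose; leave standing. Origin under its centre.
- bottle: Amber bottle, 60 mm across, 130 mm tall, loose; leave standing. Origin under its centre.
There are look-alikes about, which are no part of the job. Leave any purple or yellow look-alike of the stand alone.

How it is judged:
On the way, in this order (a step that is already met when the one before it is completed fails the run):
1. the stop button is pressed fully down (value of joint stop above 0.005 m), for 0.05 s.
2. the button has sprung back up (value of joint stop below 0.0015 m), for 0.1 s.
3. the basket hangs on the hook, clear above the well (z of basket in the frame of unit above 0.13 m and distance between basket and hook below 0.065 m and contact force between basket and picker above 0.3 N), for 0.2 s.
4. the basket stands on the pan while still on the hook (horizontal distance between basket and pan below 0.03 m and z of basket in the frame of scale between 0.035 and 0.046 m and angle between basket's own z axis and vertical below 0.12 rad and contact force between basket and scale above 0.2 N and distance between basket and hook below 0.07 m), for 0.1 s.
At the end, for the whole second after the job is handed in: The basket stands upright (within 0.12 rad) and at rest on the scale's pan, its centre within 30 mm of the pan's centre, free of the hook; the hook hangs at rest in the fork, upright within 0.12 rad and its flange within 15 mm of the seat; the button is up (horizontal distance between basket and pan below 0.03 m and z of basket in the frame of scale between 0.035 and 0.046 m and angle between each of basket, picker's own z axis and vertical below 0.12 rad and linear speed of each of basket, picker below 0.02 m/s and contact force between basket and picker below 0.05 N and distance between picker and seat below 0.015 m and value of joint stop below 0.0015 m); the robot touches nothing.
It fails at once if the fingers touch the basket (contact force between basket and the fingers above 0.5 N).
It fails at once if the lidded pot is taken out of its well (distance of pot from where it was at the start of the episode above 0.045 m).
It fails at once if the dishes, rack or bottle are knocked over (angle between any of dishes, rack, bottle's own z axis and vertical above 0.35 rad).
It also fails if it takes over 72 s, if anything falls off the work surface, if the arm or the gripper's body presses on something with over 40 N, if the wrist force passes 120 N, or if a joint passes its speed limit or range.

## Working session

There is one attempt and no reset: what is moved stays moved. The work goes in short steps, Python scripts to look and compute and a shell command to move; the robot and the scene stay as the last step left them, time stands still between calls to the robot, and variables do not carry over. Pictures are saved under pics/ and viewed, and the job is handed in when it is done.

```bash
ls; mkdir -p pics
python3 - <<'E'
from cell import r
import cv2,numpy as np
s=r.get_state(); print({k:np.round(v,4).tolist() for k,v in s.items()}, r.hold_point_z)
for n in("scene","top"):
    cv2.imwrite(f"pics/{n}0.png",r.camera(n)[...,::-1])
    i=r.camera_info(n); print(n,{k:np.round(v,4).tolist() for k,v in i.items()})
E
```

```text
pics
{'clock': 0.0, 'joint_positions': [1.0885, 0.4267, 0.0738, 1.6066, -0.0341, 1.1108, -0.0671], 'qd': [-0.0024, 0.0001, -0.002, 0.0031, -0.0002, 0.0003, -0.0009], 'effort': [-0.0001, -94.9829, 3.761, -46.3531, 0.0193, 0.0101, 0.0], 'position': [0.2204, -0.6376, 0.2306], 'eef_rot': [-0.5757, 0.4107, -0.4099, 0.5761], 'force': [1.021, -0.0774, 0.2985], 'torque': [0.0539, 0.0027, -0.001], 'width': 0.0853} 0.0187
scene {'fovy': 46.9227, 'cx': 313.7844, 'cy': 204.2229, 'D': [-0.0767, 0.0, 0.0, 0.0, 0.0], 'T': [[-0.3109, 0.6839, -0.6601, 1.1861], [0.9504, 0.2311, -0.2081, 0.1872], [0.0102, -0.692, -0.7218, 0.8881], [0.0, 0.0, 0.0, 1.0]]}
top {'fovy': 53.3739, 'cx': 322.6029, 'cy': 197.688, 'D': [-0.0872, 0.0, 0.0, 0.0, 0.0], 'T': [[-0.0024, -0.998, 0.0636, 0.376], [-0.9998, 0.0037, 0.0199, -0.0412], [-0.0201, -0.0635, -0.9978, 1.3247], [0.0, 0.0, 0.0, 1.0]]}
```

View pics/scene0.png

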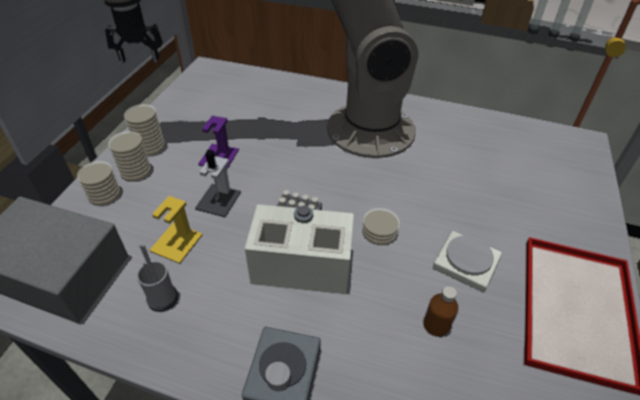

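View pics/top0.png

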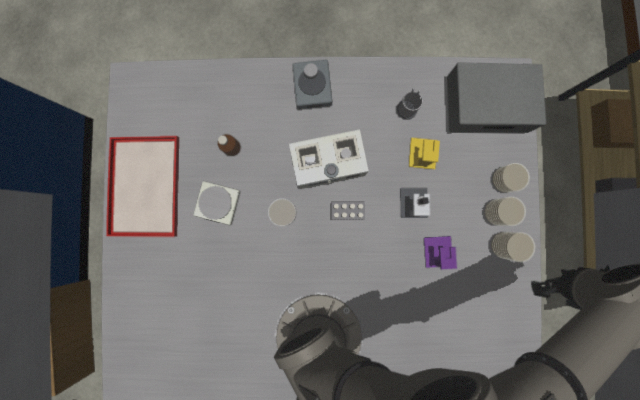

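Run:
```python
from cell import r
from scipy.spatial.transform import Rotation as R
print(R.from_quat(r.get_state()["eef_rot"]).as_matrix().round(3))
```

```text
[[ 0.327 -0.     0.945]
 [-0.945  0.001  0.327]
 [-0.001 -1.    -0.   ]]
```

Run:
```python
import cv2,numpy as np
t=cv2.imread("pics/top0.png"); s=cv2.imread("pics/scene0.png")
z=lambda im,x,y,w,h,k:cv2.resize(im[y:y+h,x:x+w],None,fx=k,fy=k,interpolation=cv2.INTER_CUBIC)
cv2.imwrite("pics/c1.png",z(t,280,120,100,75,8))
cv2.imwrite("pics/c2.png",z(t,380,120,100,75,8))
cv2.imwrite("pics/c3.png",z(s,235,180,130,97,6))
cv2.imwrite("pics/c4.png",z(s,180,110,80,110,5))
```

```text
(no output)
```

View pics/c1.png

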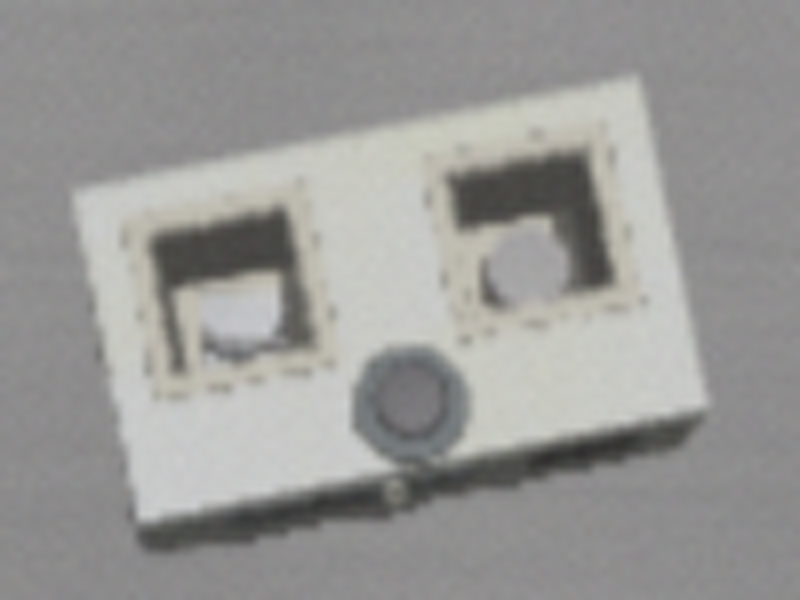

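View pics/c2.png

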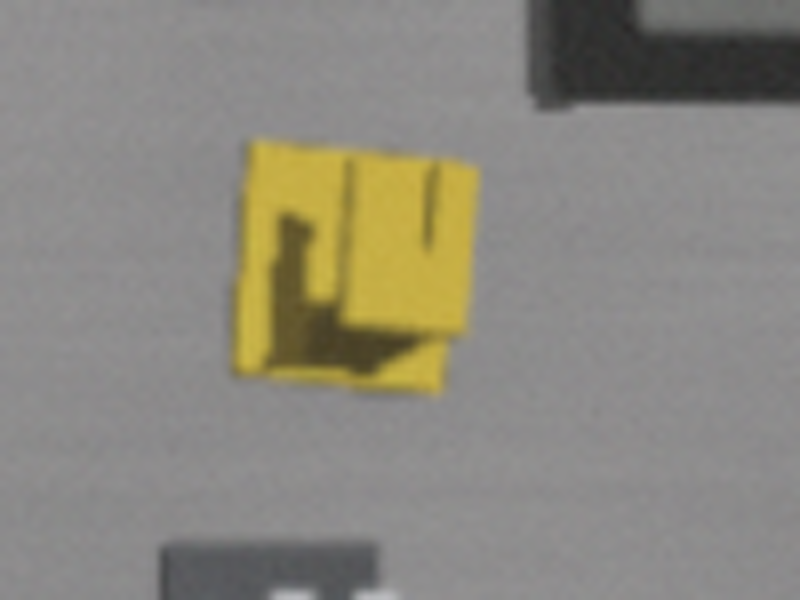

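View pics/c3.png

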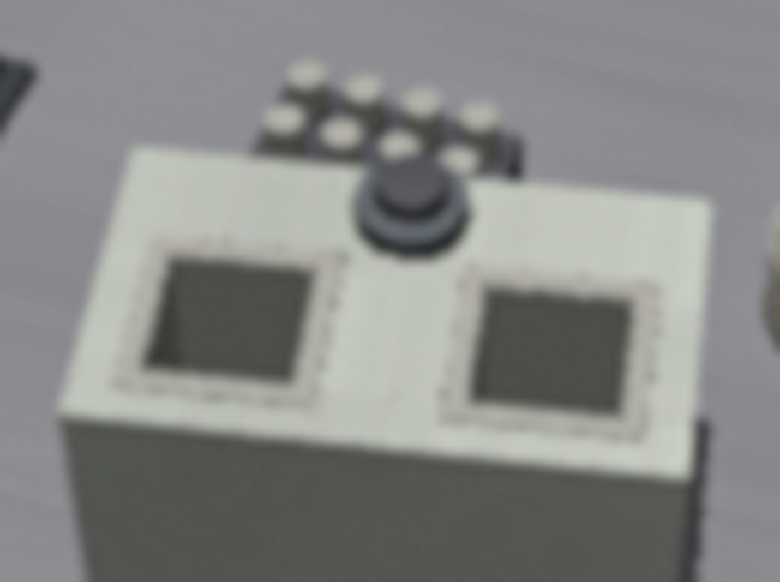

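View pics/c4.png

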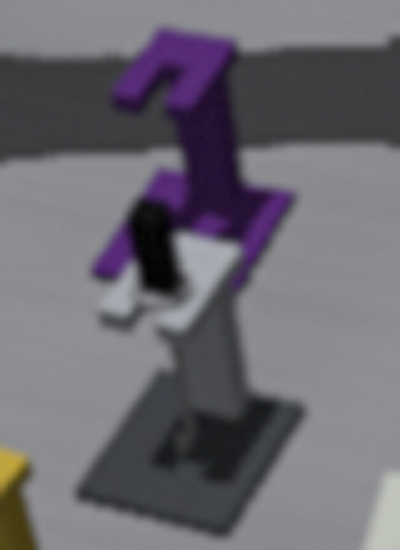

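```bash
cat > h.py <<'E'
import numpy as np,cv2
from cell import r
def K(n):
    i=r.camera_info(n); f=200/np.tan(np.radians(i["fovy"])/2)
    return np.array([[f,0,i["cx"]],[0,f,i["cy"]],[0,0,1.]]),np.array(i["D"],float),np.array(i["T"],float)
def ray(n,uv):
    k,d,T=K(n); p=cv2.undistortPoints(np.array(uv,float).reshape(-1,1,2),k,d).reshape(-1,2)
    D=np.c_[p,np.ones(len(p))]@T[:3,:3].T
    return T[:3,3],D
def plane(n,uv,z):
    o,D=ray(n,uv); return o+D*((z-o[2])/D[:,2])[:,None]
def proj(n,P):
    k,d,T=K(n); R=T[:3,:3].T
    return cv2.projectPoints(np.array(P,float).reshape(-1,3),cv2.Rodrigues(R)[0],-R@T[:3,3],k,d)[0].reshape(-1,2)
def tri(ua,ub):
    oa,da=ray("top",ua);ob,db=ray("scene",ub);out=[]
    for a,b in zip(da,db):
        A=np.c_[a,-b];t=np.linalg.lstsq(A,ob-oa,rcond=None)[0]
        p,q=oa+a*t[0],ob+b*t[1]; out.append(np.r_[(p+q)/2,np.linalg.norm(p-q)])
    return np.array(out)
E
python3 - <<'E'
from h import *
t=cv2.imread("pics/top0.png"); s=cv2.imread("pics/scene0.png")
np.set_printoptions(precision=4,suppress=True)
# white-ish components
hsv=cv2.cvtColor(t,cv2.COLOR_BGR2HSV)
m=(t.min(2)>185).astype(np.uint8)
n,l,st,c=cv2.connectedComponentsWithStats(m)
for i in range(1,n):
    if st[i,4]>60: print("white",st[i],c[i])
m2=m.copy(); 
cs,_=cv2.findContours(m,cv2.RETR_EXTERNAL,cv2.CHAIN_APPROX_NONE)
for q in cs:
    if cv2.contourArea(q)>1000 :
        rc=cv2.minAreaRect(q); print(rc); b=cv2.boxPoints(rc)
        for z in(.13,.03): 
            P=plane("top",b,z); print(z,P[:,:2].tolist(),P.mean(0)); 
            print([np.linalg.norm(P[k]-P[(k+1)%4]).round(4) for k in range(4)], np.degrees(np.arctan2(*(P[1]-P[0])[1::-1])))
cv2.imwrite("pics/c5.png",cv2.resize(t[145:175,295:325],None,fx=16,fy=16,interpolation=cv2.INTER_CUBIC))
cv2.imwrite("pics/c6.png",cv2.resize(t[175:230,390:445],None,fx=10,fy=10,interpolation=cv2.INTER_CUBIC))
cv2.imwrite("pics/c7.png",cv2.resize(t[170:235,185:305],None,fx=6,fy=6,interpolation=cv2.INTER_CUBIC))
E
```

```text
white [ 290  131   78   54 1567] [328.6088 159.2916]
white [227 189  10  16  65] [232.6154 194.4462]
white [415 202  14  13 130] [421.3923 209.7385]
((328.2575378417969, 157.0577850341797), (41.17395782470703, 71.96721649169922), 78.50343322753906)
0.13 [[0.6161928472890219, 0.08499702430092611], [0.6591585126682283, -0.13004356532201125], [0.5351569186422824, -0.15356199317474523], [0.49254158551773475, 0.05960961407155525]] [ 0.5758 -0.0347  0.13  ]
[np.float64(0.2193), np.float64(0.1262), np.float64(0.2174), np.float64(0.1262)] -78.70094402359094
0.03 [[0.6363020939410422, 0.09555882499441219], [0.6828641544634331, -0.1374815075693553], [0.5484831394145355, -0.162968520313267], [0.502300735334106, 0.06804638869966763]] [ 0.5925 -0.0342  0.03  ]
[np.float64(0.2376), np.float64(0.1368), np.float64(0.2356), np.float64(0.1368)] -78.70094402359092
```

View pics/c5.png

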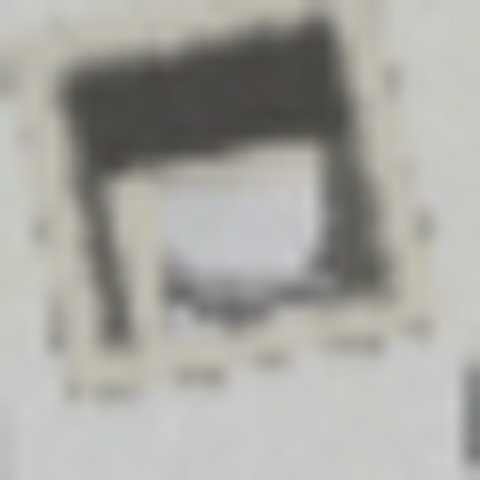

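View pics/c6.png

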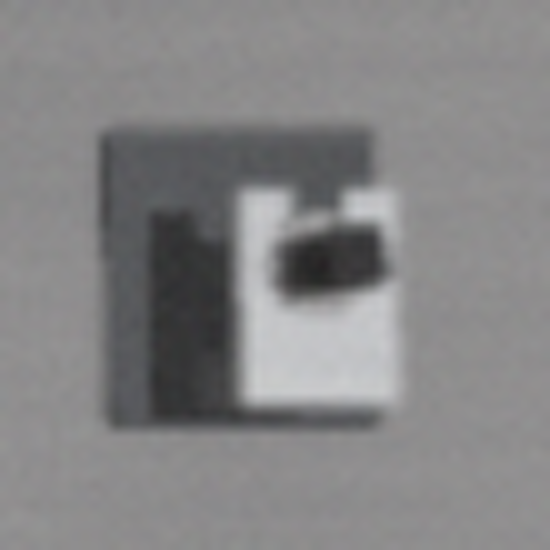

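View pics/c7.png

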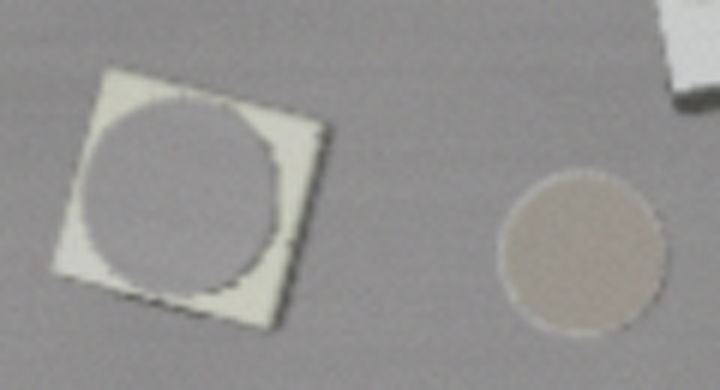

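Run:
```python
from h import *
np.set_printoptions(precision=4,suppress=True)
a=[r.camera("top").astype(np.float32) for _ in range(6)]
t=np.mean(a,0)[...,::-1]; np.save("top_avg.npy",t)
c=t[150:172,300:322]; c=cv2.resize(c,None,fx=26,fy=26,interpolation=cv2.INTER_LANCZOS4)
c=np.clip((c-60)*255/190,0,255)
cv2.imwrite("pics/c8.png",c)
g=t[150:172,300:322].mean(2).round().astype(int); print("\n".join(" ".join("%3d"%v for v in row) for row in g))
print("blue-red");g=(t[150:172,300:322,0]-t[150:172,300:322,2]).round().astype(int); print("\n".join(" ".join("%3d"%v for v in row) for row in g))
```

```text
75  73  74  72  71  72  72  71  71  71  71  72  72  71  70  75 112 172 182 171 193 198
 72  71  72  70  70  71  72  70  71  72  70  71  70  71  71  73  91 149 179 182 197 198
 74  71  70  71  71  71  70  72  71  70  71  71  72  73  73  73  86 144 179 186 194 199
 80  70  70  71  71  72  70  72  72  77  83  89  90  93  94  86  94 140 177 187 193 199
 88  72  72  76  78  83  89  92  97 120 140 159 164 164 159 111  99 136 178 186 191 197
 92  80  93 115 123 138 155 162 164 169 175 182 183 185 179 119  97 125 174 184 180 195
 98 114 154 168 168 164 170 174 177 179 183 190 192 192 185 120  96 106 150 180 183 196
105 126 173 182 184 185 188 189 189 191 191 195 197 197 191 122  94  99 137 178 187 193
120 110 172 184 186 190 192 192 192 192 193 194 196 196 191 134  99  97 127 177 183 171
134 105 169 184 186 191 192 191 193 193 194 195 196 197 188 123  95  98 132 176 182 164
131  99 154 182 184 179 188 192 194 196 195 196 197 195 169 113  95  96 121 162 181 181
151 103 135 177 181 155 165 187 192 192 193 193 193 188 139 102  94  94 105 146 180 187
160 108 127 175 180 137 134 154 158 157 168 1
[... 2197 characters left out ...]
-5  -8  -9 -12 -12 -12 -13 -14 -13 -13 -12 -12 -11 -10
-14 -12  -9 -12 -13 -12 -11 -12 -12 -13 -13 -14 -14 -14 -13 -11 -11 -10  -9  -4  -3  -2
-14 -13 -12 -13 -14 -14 -14 -14 -13 -13 -12 -11  -9  -7  -5  -5  -3  -4  -4  -2  -2   0
-14 -14 -14 -13 -14 -13 -11 -10  -8  -5  -4  -4  -2  -1  -2  -2  -3  -3  -2  -1  -1   0
-12 -10 -10  -7  -4  -3  -3  -2  -2  -1  -1  -2   0   0  -1  -2  -2  -3  -2  -2  -2   0
 -2  -1  -1   0   0  -2  -1  -1  -2   0   0   0   0   0  -1  -2  -2  -2  -2  -1  -1  -1
  0   1   0   1   0   0   0  -1  -1   0   0  -1   0   0   0  -1  -2  -2  -2  -2   0  -1[ WARN:0@3.270] global loadsave.cpp:1063 imwrite_ Unsupported depth image for selected encoder is fallbacked to CV_8U.
```

View pics/c8.png

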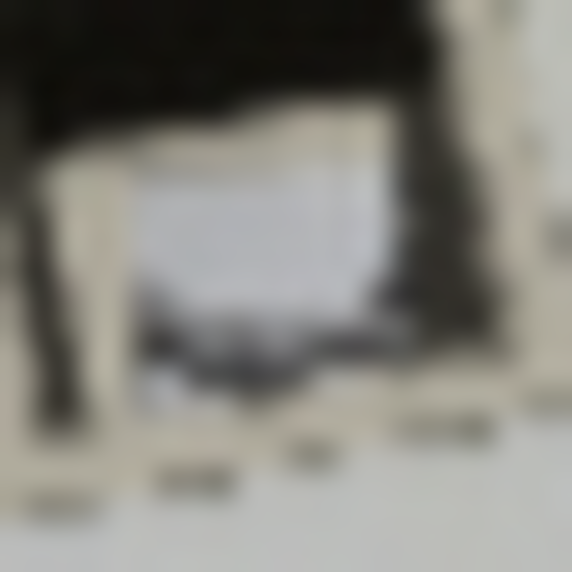

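Run:
```python
from h import *
np.set_printoptions(precision=4,suppress=True)
a=np.radians(11.3);c,s=np.cos(a),np.sin(a);Ru=np.array([[c,-s],[s,c]])
u=np.array([.576,-.035]); w=u+Ru@[.015,.058]; wr=u+Ru@[.015,-.058]
print("well+",w,"well-",wr)
print("well+ corners px top",proj("top",[[*(w+Ru@[x,y]),.13] for x,y in((.028,.028),(.028,-.028),(-.028,-.028),(-.028,.028))]))
print("unit corners px top",proj("top",[[*(u+Ru@[x,y]),.13] for x,y in((.065,.11),(.065,-.11),(-.065,-.11),(-.065,.11))]))
print("unit corners px scene",proj("scene",[[*(u+Ru@[x,y]),.13] for x,y in((.065,.11),(.065,-.11),(-.065,-.11),(-.065,.11))]))
b=plane("top",[[310,161.6]],.032)[0]; print("basket",b, "in well",Ru.T@(b[:2]-w))
print("shadow peak",plane("top",[[309.5,164.5]],.032))
st=tri([[331.2,170]],[[235+410/6,180+187/6]]);print("stop",st, plane("top",[[331.2,169.5]],.15),plane("scene",[[303.5,211]],.15))
# scale: pan circle from c7 fit: centre (181,197)/6
print("pan",plane("top",[[185+181/6,170+197/6]],.04), [plane("top",[[185+x/6,170+y/6]],.03)[0,:2] for x,y in((106,68),(325,125),(272,328),(53,270))])
print("scale scene px",proj("scene",[[*plane("top",[[185+181/6,170+197/6]],.04)[0]]]))
# stand: fork corners c6/10 at z .118
F=plane("top",[[390+x/10,175+y/10] for x,y in((238,188),(400,188),(400,407),(238,407))],.118);print("fork",F)
B=plane("top",[[390+x/10,175+y/10] for x,y in((103,128),(375,128),(380,428),(105,428))],.008);print("base",B,B.mean(0))
h=np.array([[390+x/10,175+y/10] for x,y in((335,265),(300,268),(360,258))]);print("handle",plane("top",h,.171))
```

```text
well+ [0.5793 0.0248] well- [ 0.6021 -0.0889]
well+ corners px top [[297.7965 148.8074]
 [315.8335 145.118 ]
 [319.4729 162.9912]
 [301.3629 166.6875]]
unit corners px top [[288.6974 143.4125]
 [359.437  129.0237]
 [368.3033 170.4988]
 [296.9256 185.0094]]
unit corners px scene [[349.0025 259.2474]
 [243.7355 248.4885]
 [256.3897 203.9357]
 [352.8603 213.0227]]
basket [0.577  0.0257 0.032 ] in well [-0.0021  0.0013]
shadow peak [[0.5675 0.0273 0.032 ]]
stop [[ 0.5337 -0.043   0.1445  0.0011]] [[ 0.5346 -0.0435  0.15  ]] [[ 0.5378 -0.0405  0.15  ]]
pan [[0.4422 0.3361 0.04  ]] [array([0.5142, 0.3824]), array([0.482 , 0.2593]), array([0.3709, 0.2875]), array([0.4027, 0.4104])]
scale scene px [[468.7382 252.1639]]
fork [[ 0.4636 -0.2946  0.118 ]
 [ 0.4635 -0.3442  0.118 ]
 [ 0.3968 -0.3429  0.118 ]
 [ 0.3971 -0.2935  0.118 ]]
base [[ 0.4918 -0.273   0.008 ]
 [ 0.4915 -0.3638  0.008 ]
 [ 0.3918 -0.3636  0.008 ]
 [ 0.3923 -0.2722  0.008 ]] [ 0.4418 -0.3182  0.008 ]
handle [[ 0.4372 -0.3114  0.171 ]
 [ 0.4364 -0.3012  0.171 ]
 [ 0.4393 -0.3188  0.171 ]]
```

```bash
python3 -m inch '[[[0,0,0,0.95,-1],[0,0,0,0.95,-1],[0,0,0,0.95,-1],[0,0,0,0.97,-1],[-0.99,0,0.52,0,-1],[-0.99,0,0.52,0,-1],[-0.99,0,0.52,0,-1],[-0.99,0,0.52,0,-1],[-0.99,0,0.52,0,-1],[-0.99,0,0.52,0,-1],[-0.99,0,0.52,0,-1],[-0.99,0,0.52,0,-1]]]' 30; python3 -m inch '[[[-0.99,0,0.52,0,-1],[-0.99,0,0.52,0,-1],[-0.99,0,0.52,0,-1],[-0.99,0,0.52,0,-1],[-0.99,0,0.52,0,-1],[-0.99,0,0.52,0,-1],[-0.99,0,0.52,0,-1],[-0.99,0,0.52,0,-1],[-0.99,0,0.52,0,-1]]]'
```

```text
clock: 1.4
position: [0.3251, -0.4388, 0.2315]
eef_rot: [0.5, -0.5, 0.5, -0.5]
force: [-0.3, 0.4, 0.6]
width: -0.0
clock: 2.15
position: [0.4422, -0.2161, 0.2316]
eef_rot: [0.5, -0.5, 0.5, -0.5]
force: [2.1, -0.8, 0.9]
width: 0.0
```

```bash
python3 -m inch '[[[-0.868,0.1,0.462,0,-1],[-0.868,0.1,0.462,0,-1],[-0.868,0.2,0.462,0,-1],[-0.868,0.4,0.462,0,-1],[-0.868,0.4,0.462,0,-1],[-0.868,0.4,0.462,0,-1],[-0.868,0.4,0.462,0,-1],[-0.868,0.4,0.462,0,-1],[0,0,0,0,-1]]]'
python3 - <<'E'
from h import *
for n in("top","scene"): cv2.imwrite(f"pics/p1{n}.png",r.camera(n)[...,::-1])
a=cv2.imread("pics/p1top.png")[130:200,290:370];b=cv2.imread("pics/p1scene.png")[150:240,250:360]
cv2.imwrite("pics/p1.png",np.hstack([cv2.resize(a,(400,350),interpolation=2),cv2.resize(b,(400,350),interpolation=2)]))
print(r.get_state()["position"])
E
```

```text
clock: 2.9
position: [0.5352, -0.0391, 0.1698]
eef_rot: [-0.501, 0.5, -0.498, 0.501]
force: [-0.9, -0.5, -1.2]
width: -0.0002
[ 0.53422213 -0.04304095  0.17093959]
```

View pics/p1.png

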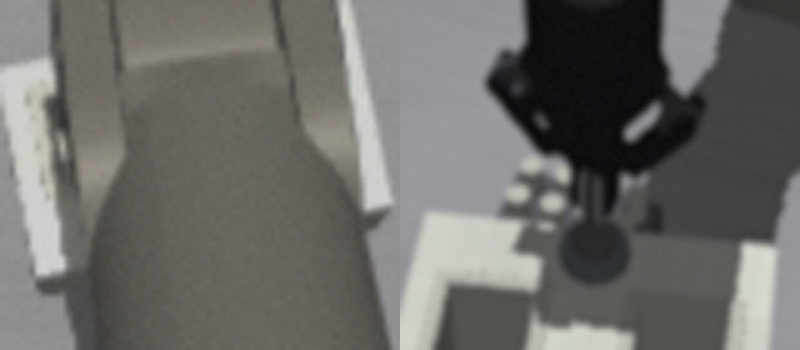

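The closed fingers sit right above the button (scene crop about (597,240)). I'll press down in small steps.

```bash
for i in 1; do python3 -m inch '[[[0,0.4,0,0,-1],[0,0.4,0,0,-1],[0,0.1,0,0,-1],[0,0.1,0,0,-1],[0,0,0,0,-1]]]'; python3 -m inch '[[[0,0.1,0,0,-1],[0,0.1,0,0,-1],[0,0,0,0,-1]]]';  done
```

```text
clock: 3.42
position: [0.5337, -0.0448, 0.1462]
eef_rot: [-0.5, 0.501, -0.5, 0.499]
force: [-2.7, -2.7, 3.7]
width: -0.0003
clock: 3.67
position: [0.5343, -0.0447, 0.1449]
eef_rot: [0.5, -0.5, 0.501, -0.499]
force: [-26.9, -1.6, 68.4]
width: 0.0002
```

```bash
python3 -m inch '[[[0,-0.1,0,0,-1],[0,-0.8,0,0,-1],[0,-0.8,0,0,-1],[0,-0.4,0,0,-1],[0,0,0,0,-1]]]'
python3 - <<'E'
from h import *
b=r.camera("scene")[150:240,250:360,::-1]
cv2.imwrite("pics/p2.png",cv2.resize(b,(600,500),interpolation=2))
E
```

```text
clock: 4.08
position: [0.5352, -0.0441, 0.1959]
eef_rot: [0.499, -0.499, 0.501, -0.5]
force: [0.4, 0.6, -0.2]
width: -0.0004
```

View pics/p2.png

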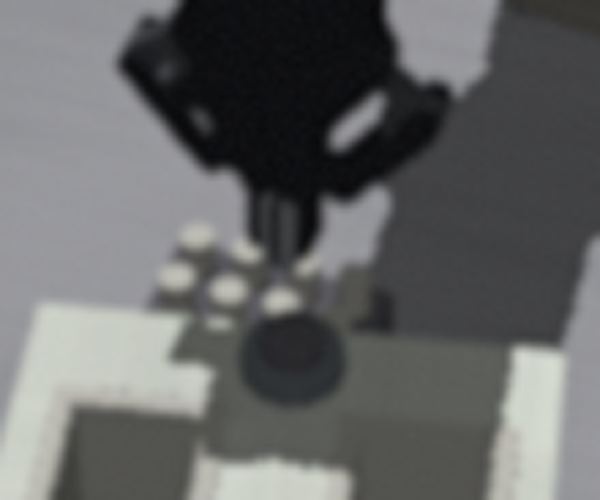

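```bash
python3 -m inch '[[[0,0.9,0,0,-1],[0,0.7,0,0,-1],[0,0.3,0,0,-1],[0,0.1,0,0,-1],[0,0,0,0,-1],[0,0,0,0,-1]]]'; python3 -m inch '[[[0,-0.1,0,0,-1],[0,-0.9,0,0,-1],[0,-0.9,0,0,-1],[0,-0.4,0,0,0.4],[0.8,0,0,0,0.4],[0,0,0,0,0.4]]]'; python3 -c "
from h import *
print(r.get_state()['position'])"
```

```text
clock: 4.63
position: [0.5334, -0.044, 0.1453]
eef_rot: [-0.5, 0.5, -0.5, 0.499]
force: [-20.2, 0.6, 47.3]
width: 0.0001
clock: 5.13
position: [0.5341, -0.0667, 0.2012]
eef_rot: [0.5, -0.5, 0.501, -0.499]
force: [-0.8, -1.1, -1.0]
width: 0.0359
[ 0.53410851 -0.06669317  0.20123995]
```

```bash
python3 -m inch '[[[0.917,0,-0.342,0,0.3],[0.917,0,-0.342,0,0.3],[0.917,0,-0.342,0,0.3],[0.917,0,-0.342,0,0.3],[0.917,0,-0.342,0,0.3],[0.917,0,-0.342,0,0.3],[0.917,0,-0.342,0,0.3],[0.917,0,-0.342,0,0.3],[0.917,0,-0.342,0,0.3],[0.917,0,-0.342,0,0.3],[0.917,0,-0.342,0,0.3],[0,0,0,0,0.3]]]';  python3 - <<'E'
from h import *
np.set_printoptions(precision=4,suppress=True)
cv2.imwrite("pics/p3s.png",r.camera("scene")[...,::-1])
cv2.imwrite("pics/p3t.png",r.camera("top")[...,::-1])
b=cv2.imread("pics/p3s.png")[100:220,150:280]
cv2.imwrite("pics/p3.png",cv2.resize(b,None,fx=5,fy=5,interpolation=2))
s=r.get_state();print(s["position"],s["joint_positions"],s["width"])
# handle from scene0: black blob
a=cv2.imread("pics/scene0.png"); m=(a.max(2)<40).astype(np.uint8); m[:,:180]=0;m[:,260:]=0;m[:110]=0;m[200:]=0
ys,xs=np.nonzero(m);print(xs.min(),xs.max(),ys.min(),ys.max(),xs.mean(),ys.mean())
print(proj("scene",[[.440,-.319,z] for z in(.121,.146,.171)]))
t=np.load("top_avg.npy");m=(t.max(2)<60);m[:, :400]=0;m[:,440:]=0;m[:190]=0;m[220:]=0;ys,xs=np.nonzero(m)
print(xs.min(),xs.max(),ys.min(),ys.max(),xs.mean(),ys.mean(),len(xs))
print(proj("top",[[.440,-.319,z] for z in(.121,.146,.171)]))
E
```

```text
clock: 6.13
position: [0.4373, -0.3201, 0.2002]
eef_rot: [-0.499, 0.502, -0.501, 0.498]
force: [-1.1, 0.4, -0.1]
width: 0.0555
[ 0.4393 -0.3163  0.2003] [ 0.5824  0.2455 -0.0902  1.9326  0.0266  0.9661 -1.0937] 0.05546861594588059
206 233 151 199 216.74761904761905 174.73809523809524
[[211.3701 165.8332]
 [209.8796 158.2351]
 [208.347  150.3993]]
405 426 197 216 410.98639455782313 205.00680272108843 147
[[422.1514 201.4735]
 [424.0741 201.0184]
 [426.0789 200.5439]]
```

View pics/p3.png

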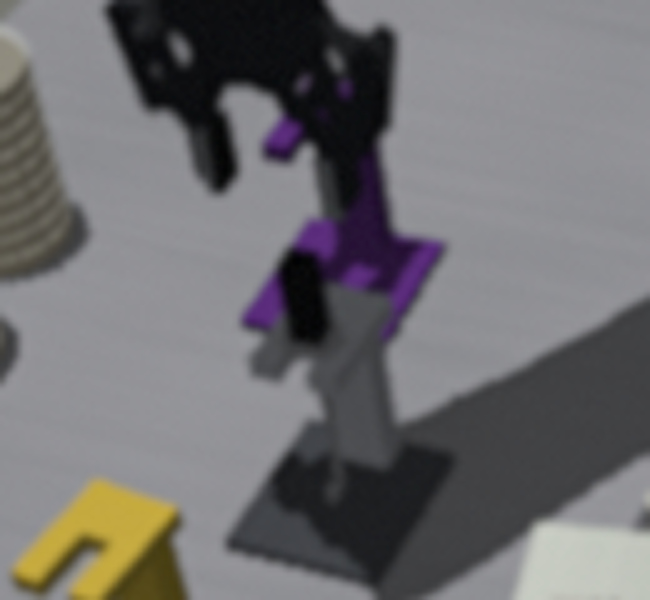

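Run:
```python
from h import *
np.set_printoptions(precision=4,suppress=True)
a=cv2.imread("pics/scene0.png").max(2)
print(a[147:172,202:220])
t=np.load("top_avg.npy").max(2).round().astype(int)
print(t[195:208,415:432])
def boxpx(n,x,y,h=.009):
    return proj(n,[[x+i*h,y+j*h,z] for z in(.121,.171) for i,j in((-1,-1),(-1,1),(1,1),(1,-1))])
print(boxpx("scene",.44,-.319));print(boxpx("top",.44,-.319))
```

```text
[[146 145 145 145 146 143 137 128 121 119 119 119 120 118 107  82  59  52]
 [145 145 145 146 143 133 122 114 114 116 118 120 120 119 106  80  58  51]
 [144 145 145 143 129 104  85  84  91  97 105 111 119 118 103  75  55  50]
 [144 144 144 134 107  70  42  45  52  59  67  87 108 112  95  67  52  49]
 [143 144 140 120  83  42  21  19  23  24  32  57  85  93  77  58  51  51]
 [144 144 133  99  56  25  21  20  21  16  20  39  59  66  58  51  50  55]
 [145 142 124  82  37  18  17  22  19  16  13  26  42  51  52  50  56  70]
 [142 135 114  73  30  10  13  14  17  13  11  18  34  47  51  53  67  90]
 [139 129 109  71  32   6   9  10  12   7   6  15  36  56  65  68  86 107]
 [135 124 108  77  39  10   7   8  10   6   5  22  55  89 108 111 116 125]
 [126 119 112  88  48  15  10   7  10   5   7  27  72 122 153 159 156 152]
 [122 119 116  99  59  16   7   8   9   8   6  27  75 131 168 178 175 172]
 [119 119 118 104  65  26  10   8   9   6   7  19  65 123 165 178 178 177]
 [119 119 118 106  73  33   8   7   8  10   7  14  55 113 159 174 176 175]
 [118 119 119 113  90  50  14   5   8   8   7  12 
[... 1337 characters left out ...]
6 143]
 [194 177 128  84  62  51  50  55  62  66  78  98 118 156 166 150 143]
 [196 194 168 120  94  96 100 109 122 136 154 170 184 190 175 151 144]
 [197 198 186 157 151 155 154 156 160 169 186 195 199 198 176 152 143]
 [197 200 197 192 190 182 174 177 180 187 197 199 199 197 176 149 142]
 [198 201 201 201 198 197 196 196 196 198 199 200 200 198 178 151 142]]
[[209.804  162.8414]
 [216.2068 164.338 ]
 [212.959  168.8673]
 [206.5041 167.3386]
 [206.7577 147.4266]
 [213.3466 148.9085]
 [209.9605 153.416 ]
 [203.3164 151.9012]]
[[425.1538 204.427 ]
 [419.2515 204.4514]
 [419.1486 198.5215]
 [425.0455 198.4993]
 [429.2101 203.6239]
 [423.0588 203.6492]
 [422.9472 197.4655]
 [429.0927 197.4427]]
```

```bash
python3 -m inch '[[[0,0,0,0,0.3],[0,0,0,0,0.3]]]';python3 -c "
from h import *
for i in range(4):
  print(r.get_state()['position']); 
  if i<3: r.camera('top')"
```

```text
clock: 6.4
position: [0.4404, -0.3148, 0.2009]
eef_rot: [-0.5, 0.5, -0.5, 0.5]
force: [-0.0, 0.4, -0.1]
width: 0.0553
[ 0.44040791 -0.314769    0.20092528]
[ 0.44041462 -0.31487557  0.20106296]
[ 0.44046043 -0.31499261  0.20116338]
[ 0.4403679  -0.31516777  0.20126082]
```

```bash
python3 -m inch '[[[0,0.6,0,0,0.3],[0,0.6,0,0,0.3],[0,0.6,0,0,0.3],[0,0.6,0,0,0.3],[0,0.5,0,0,0.3],[0,0,0,0,0.3],[0,0,0,0,-1],[0,0,0,0,-1],[0,0,0,0,-1],[0,0,0,0,-1],[0,0,0,0,-1]]]' 60
python3 - <<'E'
from h import *
b=r.camera("scene")[100:220,150:280,::-1]
cv2.imwrite("pics/p4.png",cv2.resize(b,None,fx=5,fy=5,interpolation=2))
s=r.get_state();print(s["position"],s["width"],s["force"],s["clock"])
E
```

```text
clock: 7.47
position: [0.4406, -0.3161, 0.1299]
eef_rot: [0.5, -0.5, 0.501, -0.5]
force: [-1.2, 2.1, 6.8]
width: 0.0174
[ 0.44058548 -0.31610146  0.1298806 ] 0.017307835211783536 [-0.99941195  1.08696228  7.37056623] 7.5167
```

View pics/p4.png

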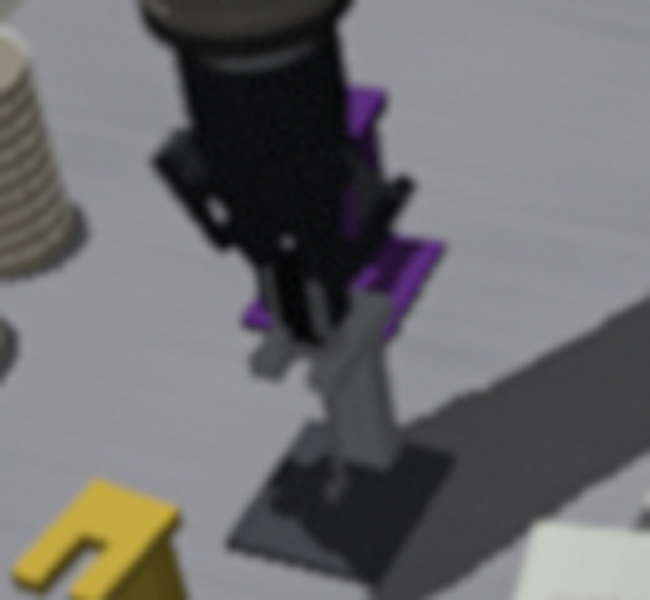

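```bash
python3 -m inch '[[[0,-0.3,0,0,-1],[0,-0.7,0,0,-1],[0,-0.9,0,0,-1],[0,-0.9,0,0,-1],[0,-0.9,0,0,-1],[0,-0.9,0,0,-1],[0,-0.8,0,0,-1],[0,0,0,0,-1]]]'
python3 - <<'E'
from h import *
b=r.camera("scene")[60:220,120:280,::-1]
cv2.imwrite("pics/p5.png",cv2.resize(b,None,fx=4,fy=4,interpolation=2))
s=r.get_state();print(s["position"],s["width"],s["force"],s["clock"])
E
```

```text
clock: 8.18
position: [0.4413, -0.3167, 0.2685]
eef_rot: [0.499, -0.498, 0.502, -0.5]
force: [0.7, 0.1, -1.4]
width: 0.0175
[ 0.44075732 -0.3164025   0.2663923 ] 0.01724572293454404 [ 0.5425611  -0.09365817 -1.53760353] 8.2333
```

View pics/p5.png

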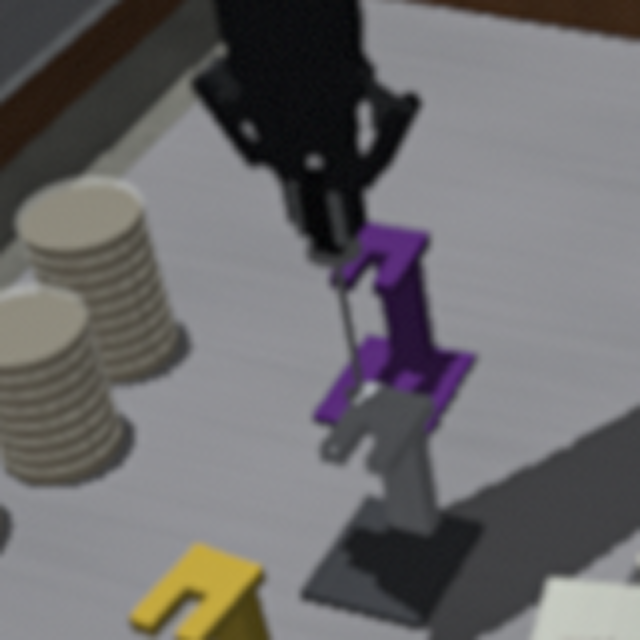

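```bash
A='[[[0,0,0,-1,-1],[0,0,0,-1,-1],[0,0,0,-1,-1],[0,0,0,-1,-1],[0,0,0,-1,-1],[0,0,0,-1,-1],[0,0,0,-1,-1],[0,0,0,-1,-1],[0,0,0,-1,-1],[0,0,0,-1,-1],[0,0,0,-1,-1],[0,0,0,-1,-1]]]' ; unset A; python3 -m inch '[[[0,0,0,-1,-1],[0,0,0,-1,-1],[0,0,0,-1,-1],[0,0,0,-1,-1],[0,0,0,-1,-1],[0,0,0,-1,-1],[0,0,0,-1,-1],[0,0,0,-1,-1],[0,0,0,-1,-1],[0,0,0,-1,-1],[0,0,0,-1,-1],[0,0,0,-1,-1]]]'; python3 -m inch '[[[0,0,0,-1,-1],[0,0,0,-1,-1],[0,0,0,-1,-1],[0,0,0,-1,-1],[0,0,0,-1,-1],[0,0,0,-1,-1],[0,0,0,-1,-1],[0,0,0,-1,-1],[0,0,0,-1,-1],[0,0,0,-1,-1],[0,0,0,-1,-1],[0,0,0,-1,-1]]]'; python3 -m inch '[[[0,0,0,-1,-1],[0,0,0,-1,-1],[0,0,0,-1,-1],[0,0,0,-1,-1],[0,0,0,-1,-1],[0,0,0,-1,-1],[0,0,0,-1,-1],[0,0,0,-1,-1],[0,0,0,-1,-1],[0,0,0,-1,-1],[0,0,0,-1,-1],[0,0,0,-1,-1]]]'; python3 -m inch '[[[0,0,0,0,-1],[0,0,0,0,-1]]]'
python3 - <<'E'
from h import *
from scipy.spatial.transform import Rotation as R
s=r.get_state();print(s["position"],s["joint_positions"],R.from_quat(s["eef_rot"]).as_matrix().round(3))
E
```

```text
clock: 9.23
position: [0.4395, -0.3156, 0.263]
eef_rot: [-0.683, 0.182, -0.181, 0.684]
force: [-0.1, 0.5, -2.0]
width: 0.0174
clock: 10.23
position: [0.4395, -0.3156, 0.263]
eef_rot: [-0.682, -0.184, 0.185, 0.683]
force: [0.1, 0.2, -1.2]
width: 0.0173
clock: 11.23
position: [0.4395, -0.3156, 0.263]
eef_rot: [-0.499, -0.501, 0.501, 0.5]
force: [-0.0, -0.6, -1.2]
width: 0.0175
clock: 11.4
position: [0.4396, -0.3158, 0.2633]
eef_rot: [-0.501, -0.499, 0.499, 0.501]
force: [-0.1, 0.6, -2.0]
width: 0.0172
[ 0.43963053 -0.31579058  0.2632588 ] [ 0.8936136   0.21020758 -0.44740622  1.84533649  0.10069063  1.10924259
  1.97706608] [[ 0.004 -0.001 -1.   ]
 [ 1.     0.001  0.004]
 [ 0.001 -1.     0.001]]
```

```bash
python3 -m inch '[[[0.977,-0.3,-0.444,0,-1],[0.977,-0.3,-0.444,0,-1],[0.977,0,-0.444,0,-1],[0.977,0,-0.444,0,-1],[0.977,0,-0.444,0,-1],[0.977,0,-0.444,0,-1],[0.977,0,-0.444,0,-1],[0.977,0,-0.444,0,-1],[0.977,0,-0.444,0,-1],[0.977,0,-0.444,0,-1],[0.977,0,-0.444,0,-1],[0.977,0,-0.444,0,-1]]]';python3 -m inch '[[[0.977,0,-0.444,0,-1],[0.977,0,-0.444,0,-1],[0,0,0,0,-1],[0,0,0,0,-1],[0,0,0,0,-1]]]'
python3 - <<'E'
from h import *
from scipy.spatial.transform import Rotation as R
np.set_printoptions(precision=4,suppress=True)
b=r.camera("scene")[100:290,200:390,::-1]
cv2.imwrite("pics/p6.png",cv2.resize(b,None,fx=4,fy=4,interpolation=cv2.INTER_CUBIC)[:600])
cv2.imwrite("pics/p6t.png",r.camera("top")[...,::-1])
s=r.get_state();p=s["position"];print(p,R.from_quat(s["eef_rot"]).as_matrix().round(4))
for dz in(-.0119,-.115): print(proj("scene",[p+[0,0,dz]]))
E
```

```text
clock: 12.4
position: [0.5736, -0.0217, 0.2786]
eef_rot: [-0.501, -0.499, 0.499, 0.501]
force: [0.0, -1.1, -1.2]
width: 0.0173
clock: 12.82
position: [0.5954, 0.0256, 0.2784]
eef_rot: [-0.501, -0.499, 0.5, 0.501]
force: [-0.4, -0.4, -1.3]
width: 0.0176
[0.5954 0.0248 0.2787] [[ 0.0031 -0.0004 -1.    ]
 [ 1.     -0.0005  0.0031]
 [-0.0005 -1.      0.0004]]
[[325.8958 198.1618]]
[[324.4269 233.3612]]
```

View pics/p6.png

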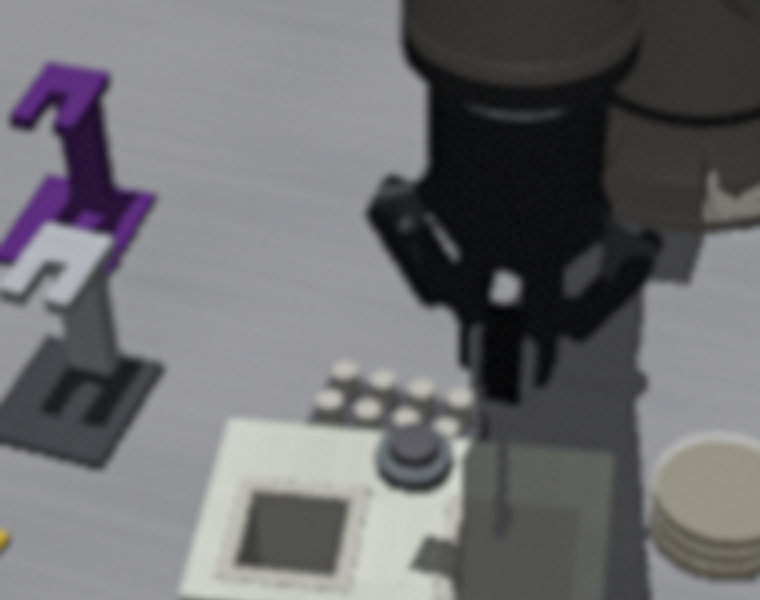

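View pics/p6t.png

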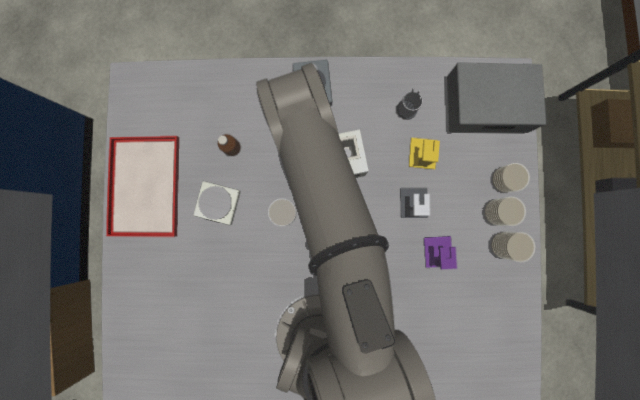

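```bash
python3 -m inch '[[[0.04,0.7,0,0,-1],[0,0.7,0,0,-1],[0,0.7,0,0,-1],[0,0.7,0,0,-1],[0,0.6,0,0,-1],[0,0.5,0,0,-1],[0,0.4,0,0,-1],[0,0.2,0,0,-1],[0,0,0,0,-1],[0,0,0,0,-1]]]'; python3 -m inch '[[[0,0.3,0,0,-1],[0,0.2,0,0,-1],[0,0,0,0,-1],[0,0,0,0,-1],[0,0,0,0,-1]]]'; python3 -c "
from h import *
s=r.get_state();print(s['position'],s['force'],s['torque'])"
```

```text
clock: 13.75
position: [0.5958, 0.0269, 0.1667]
eef_rot: [0.5, 0.5, -0.5, -0.5]
force: [0.1, 0.6, -1.4]
width: 0.0171
clock: 14.17
position: [0.5957, 0.027, 0.154]
eef_rot: [-0.5, -0.5, 0.5, 0.5]
force: [0.2, -0.9, -1.4]
width: 0.0176
[0.5957016  0.02703503 0.15395125] [ 0.21515503 -0.90725594 -1.42018159] [-0.01964117  0.01777384  0.04728603]
```

```bash
python3 -m inch '[[[0,0.12,0,0,-1],[0,0,0,0,-1],[0,0,0,0,-1]]]'; python3 -m inch '[[[0,0.05,0,0,-1],[0,0,0,0,-1],[0,0,0,0,-1]]]';python3 -c "
from h import *
s=r.get_state();print(s['position'],s['force'],s['torque'])"
```

```text
clock: 14.42
position: [0.5956, 0.027, 0.1507]
eef_rot: [-0.5, -0.5, 0.5, 0.5]
force: [0.2, -0.2, -1.1]
width: 0.0177
clock: 14.67
position: [0.5956, 0.027, 0.1496]
eef_rot: [-0.5, -0.5, 0.5, 0.5]
force: [0.1, 0.0, -1.4]
width: 0.0174
[0.59560645 0.0269559  0.14956707] [ 0.14613519  0.01638578 -1.40575047] [ 0.02585359  0.02510226 -0.00521548]
```

```bash
python3 -m inch '[[[0,0,0.2,0,-1],[0,0,0.2,0,-1],[0,0,0.2,0,-1],[0,0,0,0,-1]]]'; python3 -m inch '[[[0,0,0.16,0,-1],[0,0,0.15,0,-1],[0,0,0.15,0,-1],[0,0,0,0,-1],[0,0,0,0,-1]]]'; python3 -c "
from h import *
s=r.get_state();print(s['position'],s['force'],s['torque'])"
```

```text
clock: 15.0
position: [0.5795, 0.0269, 0.1496]
eef_rot: [-0.5, -0.5, 0.5, 0.5]
force: [0.4, 0.3, -2.0]
width: 0.0176
clock: 15.42
position: [0.569, 0.0269, 0.1497]
eef_rot: [0.5, 0.5, -0.5, -0.5]
force: [0.7, -0.2, -1.3]
width: 0.0175
[0.56901873 0.02688984 0.14967913] [ 0.70684901 -0.19616733 -1.28125467] [ 0.03197243 -0.02563833 -0.0306824 ]
```

```bash
python3 -m inch '[[[0,-0.15,0,0,-1],[0,-0.15,0,0,-1],[0,-0.2,0,0,-1],[0,-0.2,0,0,-1],[0,-0.2,0,0,-1],[0,-0.2,0,0,-1],[0,0,0,0,-1],[0,0,0,0,-1],[0,0,0,0,-1]]]'; python3 -c "
from h import *
for i in range(3):
 s=r.get_state();print(s['position'],s['force'],s['torque']); r.camera('top')"
```

```text
clock: 16.17
position: [0.569, 0.0269, 0.177]
eef_rot: [-0.5, -0.5, 0.5, 0.5]
force: [0.7, -0.7, -3.2]
width: 0.0172
[0.56902611 0.02686408 0.17697064] [ 0.65157286 -0.68589326 -3.15458984] [-0.02846472 -0.03655799 -0.0273079 ]
[0.568992   0.02691386 0.17684691] [-0.29672179  0.04998371 -2.79818101] [ 0.04944243 -0.04279461  0.00058619]
[0.56900053 0.02692194 0.17682915] [ 0.51067943  1.06446364 -3.40384045] [-0.022504   -0.10557336  0.03331328]
```

```bash
python3 -m inch '[[[0,0,-0.16,0,-1],[0,0,-0.16,0,-1],[0,0,-0.16,0,-1],[0,0,-0.16,0,-1],[0,-0.2,0,0,-1],[0,-0.4,0,0,-1],[0,-0.4,0,0,-1],[0,-0.4,0,0,-1],[0,-0.4,0,0,-1],[0,-0.4,0,0,-1],[0,0,0,0,-1]]]'; python3 -c "
from h import *
s=r.get_state();print(s['position'],s['force'])
b=r.camera('scene')[100:290,200:390,::-1]
cv2.imwrite('pics/p7.png',cv2.resize(b,None,fx=4,fy=4,interpolation=cv2.INTER_CUBIC)[:600])"
```

```text
clock: 17.23
position: [0.5861, 0.0272, 0.2348]
eef_rot: [0.501, 0.501, -0.499, -0.499]
force: [0.6, 1.1, -2.9]
width: 0.0173
[0.58607476 0.02716545 0.23479528] [ 0.58901131  1.06241022 -2.88087205]
```

View pics/p7.png

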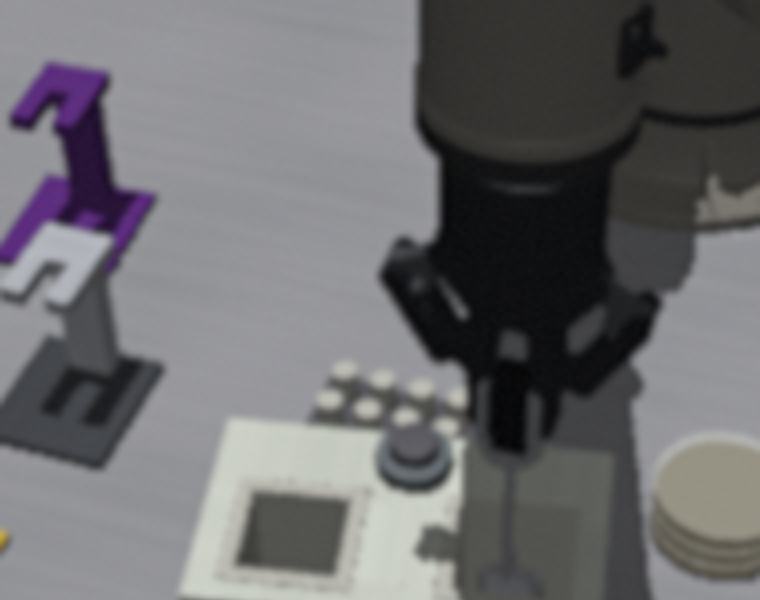

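Basket bail is on the hook (crop about (510,575)); lifting on clear of the well.

```bash
python3 -m inch '[[[0,-0.4,0,0,-1],[0,-0.4,0,0,-1],[0,-0.5,0,0,-1],[0,-0.5,0,0,-1],[0,-0.5,0,0,-1],[0,-0.5,0,0,-1],[0,-0.5,0,0,-1],[0,-0.4,0,0,-1],[0,0,0,0,-1],[0,0,0,0,-1],[0,0,0,0,-1],[0,0,0,0,-1]]]'; python3 -c "
from h import *
s=r.get_state();print(s['position'],s['force'])
b=r.camera('scene')[100:290,200:390,::-1]
cv2.imwrite('pics/p8.png',cv2.resize(b,None,fx=4,fy=4,interpolation=cv2.INTER_CUBIC)[:600])"
```

```text
clock: 18.28
position: [0.5848, 0.0269, 0.3238]
eef_rot: [-0.5, -0.5, 0.5, 0.5]
force: [0.3, -0.5, -2.8]
width: 0.0174
[0.58480396 0.02685491 0.32378257] [ 0.33755257 -0.53488009 -2.76832504]
```

View pics/p8.png

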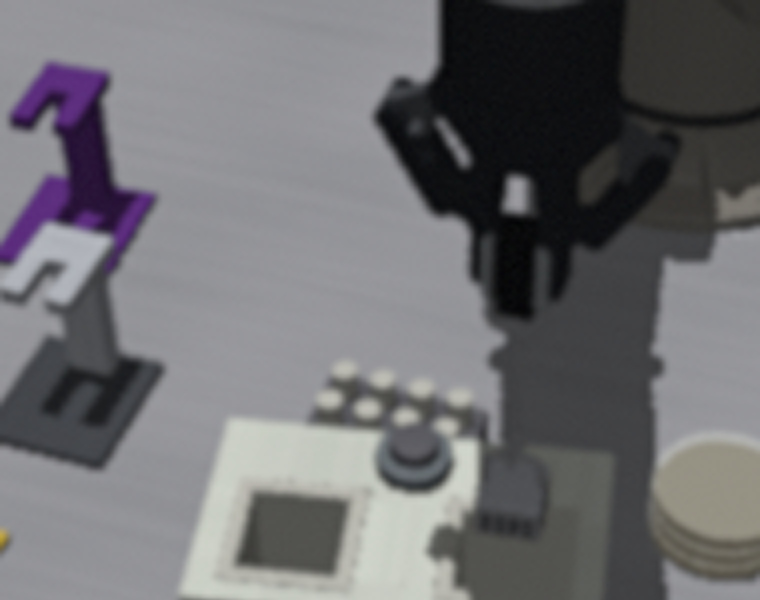

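```bash
python3 -m inch '[[[0.2,0,0.09,0,-1],[0.4,0,0.18,0,-1],[0.62,0,0.275,0,-1],[0.62,0,0.275,0,-1],[0.62,0,0.275,0,-1],[0.62,0,0.275,0,-1],[0.62,0,0.275,0,-1],[0.62,0,0.275,0,-1],[0.62,0,0.275,0,-1],[0.62,0,0.275,0,-1],[0.62,0,0.275,0,-1],[0.62,0,0.275,0,-1]]]'; python3 -m inch '[[[0.62,0,0.275,0,-1],[0.62,0,0.275,0,-1],[0.62,0,0.275,0,-1],[0.62,0,0.275,0,-1],[0.62,0,0.275,0,-1],[0.62,0,0.275,0,-1],[0.62,0,0.275,0,-1],[0.62,0,0.275,0,-1],[0.4,0,0.18,0,-1],[0.2,0,0.09,0,-1],[0,0,0,0,-1],[0,0,0,0,-1]]]'; python3 -c "
from h import *
s=r.get_state();print(s['position'],s['force'],s['joint_positions'])"
```

```text
clock: 19.33
position: [0.5085, 0.1987, 0.3246]
eef_rot: [0.5, 0.5, -0.5, -0.5]
force: [-0.8, 1.3, -2.8]
width: 0.0172
clock: 20.33
position: [0.4481, 0.3357, 0.3245]
eef_rot: [0.5, 0.5, -0.5, -0.5]
force: [1.5, -0.8, -3.3]
width: 0.0176
[0.44812393 0.33574839 0.32449016] [ 1.47134999 -0.77791883 -3.254732  ] [-0.05715345  0.2563116  -0.83447909  1.7102705   0.19859855  1.26316933
  0.63438231]
```

```bash
python3 -m inch '[[[0,0.2,0,0,-1],[0,0.4,0,0,-1],[0,0.5,0,0,-1],[0,0.5,0,0,-1],[0,0.5,0,0,-1],[0,0.5,0,0,-1],[0,0.5,0,0,-1],[0,0.4,0,0,-1],[0,0.3,0,0,-1],[0,0.2,0,0,-1],[0,0,0,0,-1]]]'; python3 -c "
from h import *
s=r.get_state();print(s['position'],s['force'])
cv2.imwrite('pics/p9f.png',r.camera('scene')[...,::-1]);b=cv2.imread('pics/p9f.png')[170:300,390:540]
cv2.imwrite('pics/p9.png',cv2.resize(b,None,fx=4,fy=4,interpolation=cv2.INTER_CUBIC)[:600])"
```

```text
clock: 21.25
position: [0.4478, 0.3359, 0.2236]
eef_rot: [-0.5, -0.499, 0.5, 0.5]
force: [1.0, -0.0, -3.1]
width: 0.0172
[0.44779705 0.33587156 0.22359165] [ 9.62127886e-01 -3.07753660e-03 -3.08541987e+00]
```

View pics/p9.png

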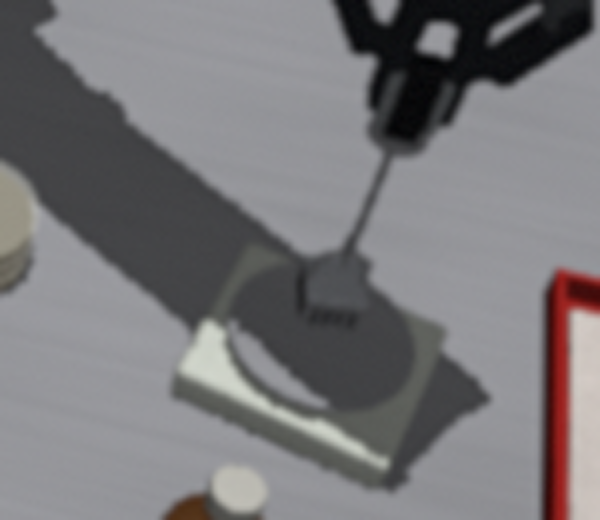

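```bash
python3 -m inch '[[[0,0.2,0,0,-1],[0,0.2,0,0,-1],[0,0.2,0,0,-1],[0,0.1,0,0,-1],[0,0,0,0,-1],[0,0,0,0,-1]]]'; python3 -m inch '[[[0,0.06,0,0,-1],[0,0.06,0,0,-1],[0,0,0,0,-1],[0,0,0,0,-1]]]'; python3 -m inch '[[[0,0.06,0,0,-1],[0,0.06,0,0,-1],[0,0,0,0,-1],[0,0,0,0,-1]]]'
```

```text
clock: 21.8
position: [0.4481, 0.3361, 0.207]
eef_rot: [-0.5, -0.5, 0.5, 0.5]
force: [0.3, 0.2, -3.8]
width: 0.0175
clock: 22.13
position: [0.4481, 0.336, 0.2041]
eef_rot: [-0.5, -0.5, 0.5, 0.5]
force: [0.6, 0.5, -3.1]
width: 0.0169
clock: 22.47
position: [0.448, 0.336, 0.201]
eef_rot: [-0.5, -0.5, 0.5, 0.5]
force: [0.7, -0.1, -2.5]
width: 0.0174
```

```bash
python3 -m inch '[[[0,0.05,0,0,-1],[0,0.03,0,0,-1],[0,0,0,0,-1],[0,0,0,0,-1]]]'; python3 -m inch '[[[0,0.05,0,0,-1],[0,0.03,0,0,-1],[0,0,0,0,-1],[0,0,0,0,-1],[0,0,0,0,-1]]]'; python3 -c "
from h import *
for i in range(3):
  s=r.get_state();print(s['position'],s['force'])
  b=r.camera('scene')[170:300,390:540,::-1]
cv2.imwrite('pics/p10.png',cv2.resize(b,None,fx=4,fy=4,interpolation=cv2.INTER_CUBIC)[:600])"
```

```text
clock: 22.8
position: [0.4481, 0.336, 0.1991]
eef_rot: [-0.5, -0.5, 0.5, 0.5]
force: [-0.2, -0.0, -3.3]
width: 0.0173
clock: 23.22
position: [0.4481, 0.3361, 0.1972]
eef_rot: [-0.5, -0.5, 0.5, 0.5]
force: [-0.3, -0.3, -1.6]
width: 0.017
[0.44810572 0.33610366 0.19717764] [-0.309487   -0.3229721  -1.56638045]
[0.44808642 0.33609167 0.19717186] [ 0.18298634 -0.73927744 -0.96263732]
[0.44811394 0.33608985 0.19716702] [-0.48404032 -0.12162993 -0.40572188]
```

View pics/p10.png

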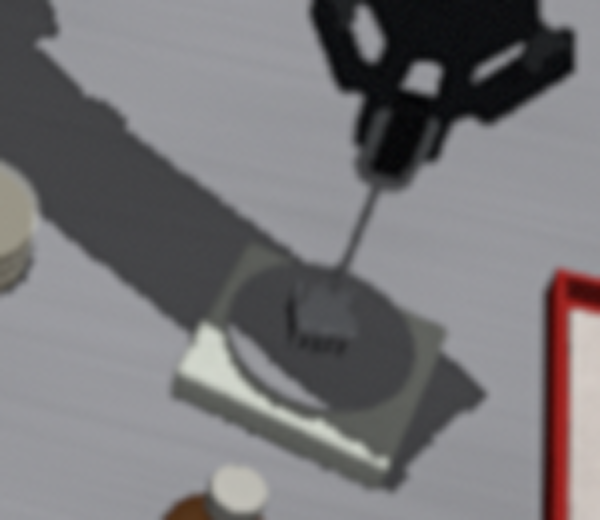

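```bash
python3 -m inch '[[[0,0.15,0,0,-1],[0,0.15,0,0,-1],[0,0.12,0,0,-1],[0,0.1,0,0,-1],[0,0.1,0,0,-1],[0,0,0,0,-1],[0,0,0,0,-1],[0,0,0,0,-1]]]'; python3 -c "
from h import *
s=r.get_state();print(s['position'],s['force'])"
```

```text
clock: 24.03
position: [0.4481, 0.3361, 0.1817]
eef_rot: [-0.5, -0.5, 0.5, 0.5]
force: [0.4, 0.2, -1.1]
width: 0.0173
[0.44811391 0.3361323  0.18169366] [ 0.36505527  0.19220795 -1.06517435]
```

```bash
python3 -m inch '[[[0,0,-0.15,0,-1],[0,0,-0.2,0,-1],[0,0,-0.2,0,-1],[0,0,-0.1,0,-1],[0,0,0,0,-1],[0,0,0,0,-1]]]'; python3 -c "
from h import *
s=r.get_state();print(s['position'],s['force'])
b=r.camera('scene')[170:300,390:540,::-1]
cv2.imwrite('pics/p11.png',cv2.resize(b,None,fx=4,fy=4,interpolation=cv2.INTER_CUBIC)[:600])"
```

```text
clock: 24.53
position: [0.4645, 0.336, 0.1815]
eef_rot: [-0.5, -0.5, 0.5, 0.5]
force: [-0.4, -0.1, -1.4]
width: 0.0174
[0.46445647 0.3360024  0.18148507] [-0.40870444 -0.11127357 -1.4245521 ]
```

View pics/p11.png

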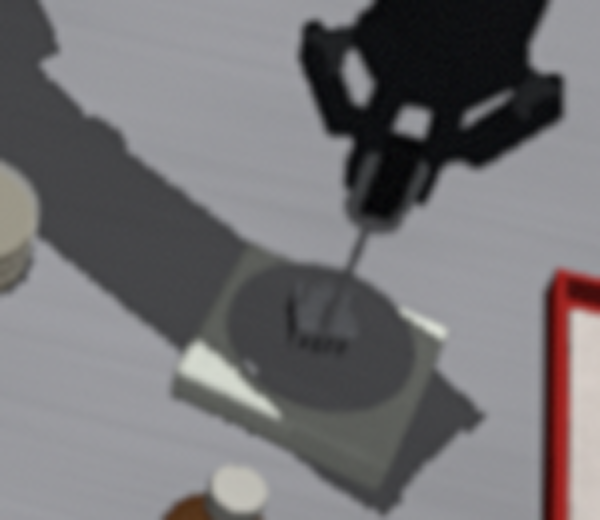

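```bash
python3 -m inch '[[[0,0,-0.2,0,-1],[0,0,-0.3,0,-1],[0,0,-0.3,0,-1],[0,0,-0.2,0,-1],[0,0,0,0,-1],[0,-0.3,0,0,-1],[0,-0.4,0,0,-1],[0,-0.4,0,0,-1],[0,-0.4,0,0,-1],[0,0,0,0,-1]]]'; python3 -c "
from h import *
s=r.get_state();print(s['position'],s['force'])
b=r.camera('scene')[170:300,390:540,::-1]
cv2.imwrite('pics/p12.png',cv2.resize(b,None,fx=4,fy=4,interpolation=cv2.INTER_CUBIC)[:600])"
```

```text
clock: 25.42
position: [0.4899, 0.3369, 0.222]
eef_rot: [0.5, 0.501, -0.499, -0.5]
force: [1.1, 0.0, -0.8]
width: 0.0174
[0.48994107 0.33690616 0.22202351] [ 1.09085858  0.021176   -0.80248777]
```

View pics/p12.png

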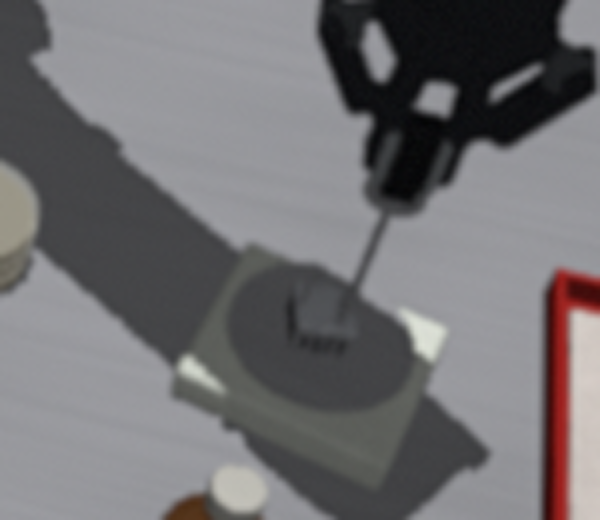

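```bash
python3 -m inch '[[[0,-0.8,0,0,-1],[0,-0.8,0,0,-1],[-0.4,-0.8,0.03,0,-1],[-0.8,-0.4,0.06,0,-1],[-0.96,0,0.07,0,-1],[-0.96,0,0.07,0,-1],[-0.96,0,0.07,0,-1],[-0.96,0,0.07,0,-1],[-0.96,0,0.07,0,-1],[-0.96,0,0.07,0,-1],[-0.96,0,0.07,0,-1],[-0.96,0,0.07,0,-1]]]';python3 -m inch '[[[-0.96,0,0.07,0,-1],[-0.96,0,0.07,0,-1],[-0.96,0,0.07,0,-1],[-0.96,0,0.07,0,-1],[-0.96,0,0.07,0,-1],[-0.96,0,0.07,0,-1],[-0.96,0,0.07,0,-1],[-0.96,0,0.07,0,-1],[-0.96,0,0.07,0,-1],[-0.96,0,0.07,0,-1],[-0.96,0,0.07,0,-1],[-0.96,0,0.07,0,-1]]]';python3 -c "
from h import *
s=r.get_state();print(s['position'],s['joint_positions'])
b=r.camera('top')[170:240,180:310,::-1]
cv2.imwrite('pics/p13.png',cv2.resize(b,None,fx=6,fy=6,interpolation=cv2.INTER_CUBIC))"
```

```text
clock: 26.47
position: [0.4725, 0.1128, 0.289]
eef_rot: [0.5, 0.5, -0.5, -0.5]
force: [-0.4, -0.6, -0.9]
width: 0.0174
clock: 27.47
position: [0.4513, -0.175, 0.289]
eef_rot: [0.5, 0.5, -0.5, -0.5]
force: [1.2, -0.4, -1.4]
width: 0.0173
[ 0.45128748 -0.17504862  0.28898157] [ 0.68819437  0.0870038  -0.47524434  1.92526688  0.04405096  1.13936727
  1.76630648]
```

View pics/p13.png

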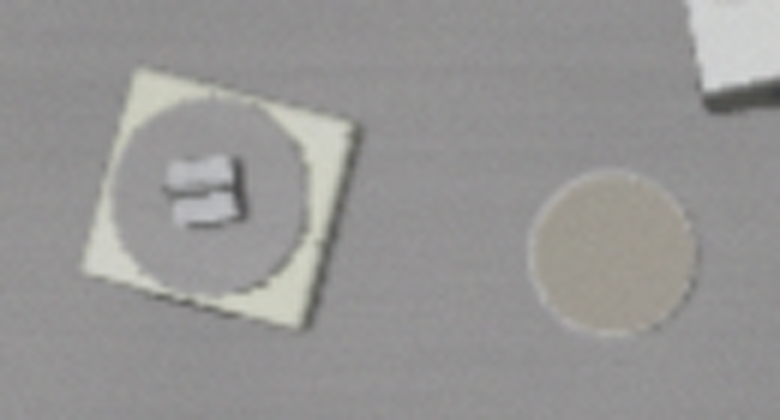

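The basket stands on the pan at crop (205,190), and the pan centre is at (209,197), so it is about 4 mm off. Back to the stand next.

```bash
python3 -m inch '[[[-0.94,0,0.07,0,-1],[-0.94,0,0.07,0,-1],[-0.94,0,0.07,0,-1],[-0.94,0,0.07,0,-1],[-0.94,0,0.07,0,-1],[-0.94,0,0.07,0,-1],[0,0,0,1,-1],[0,0,0,1,-1],[0,0,0,1,-1],[0,0,0,1,-1],[0,0,0,1,-1],[0,0,0,1,-1]]]';python3 -m inch '[[[0,0,0,1,-1],[0,0,0,1,-1],[0,0,0,1,-1],[0,0,0,1,-1],[0,0,0,1,-1],[0,0,0,1,-1],[0,0,0,1,-1],[0,0,0,1,-1],[0,0,0,1,-1],[0,0,0,1,-1],[0,0,0,1,-1],[0,0,0,1,-1]]]';python3 -m inch '[[[0,0,0,1,-1],[0,0,0,1,-1],[0,0,0,1,-1],[0,0,0,1,-1],[0,0,0,1,-1],[0,0,0,1,-1],[0,0,0,1,-1],[0,0,0,1,-1],[0,0,0,1,-1],[0,0,0,1,-1],[0,0,0,1,-1],[0,0,0,1,-1]]]';python3 -m inch '[[[0,0,0,1,-1],[0,0,0,1,-1],[0,0,0,1,-1],[0,0,0,1,-1],[0,0,0,1,-1],[0,0,0,1,-1],[0,0,0,0,-1],[0,0,0,0,-1],[0,0,0,0,-1]]]'
python3 - <<'E'
from h import *
from scipy.spatial.transform import Rotation as R
b=r.camera("scene")[60:220,120:280,::-1]
cv2.imwrite("pics/p14.png",cv2.resize(b,None,fx=4,fy=4,interpolation=cv2.INTER_CUBIC)[:600])
s=r.get_state();print(s["position"],R.from_quat(s["eef_rot"]).as_matrix().round(4))
E
```

```text
clock: 28.52
position: [0.4411, -0.3147, 0.2888]
eef_rot: [-0.613, -0.352, 0.352, 0.613]
force: [0.5, 0.7, -1.8]
width: 0.0172
clock: 29.52
position: [0.4411, -0.3147, 0.2888]
eef_rot: [-0.707, 0.002, -0.002, 0.707]
force: [-0.1, 0.6, -0.9]
width: 0.0173
clock: 30.52
position: [0.4411, -0.3146, 0.2888]
eef_rot: [-0.612, 0.355, -0.355, 0.612]
force: [-0.6, 0.3, -2.1]
width: 0.0176
clock: 31.27
position: [0.4411, -0.3148, 0.289]
eef_rot: [0.501, -0.499, 0.499, -0.501]
force: [-0.0, 0.2, -1.2]
width: 0.0174
[ 0.44114252 -0.31481625  0.2889899 ] [[ 2.e-03 -1.e-04  1.e+00]
 [-1.e+00  1.e-04  2.e-03]
 [-1.e-04 -1.e+00 -1.e-04]]
```

View pics/p14.png

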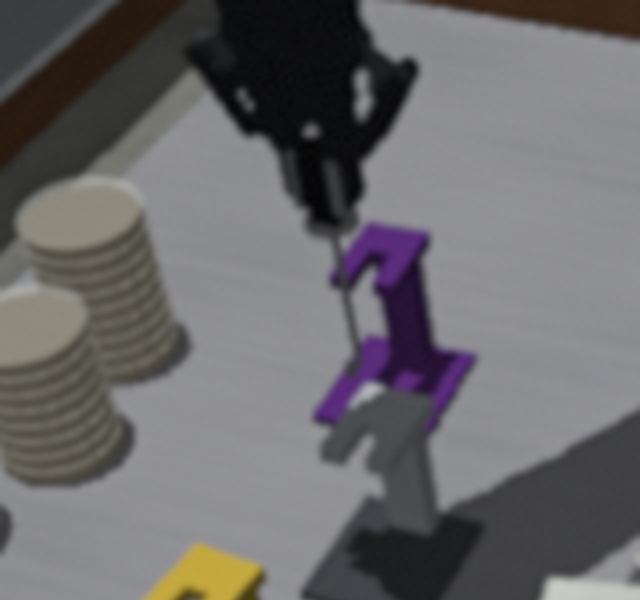

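```bash
python3 -m inch '[[[0.08,0.5,0,0,-1],[0,0.6,0,0,-1],[0,0.6,0,0,-1],[0,0.6,0,0,-1],[0,0.6,0,0,-1],[0,0.6,0,0,-1],[0,0.6,0,0,-1],[0,0.6,0,0,-1],[0,0.5,0,0,-1],[0,0.3,0,0,-1],[0,0.1,0,0,-1],[0,0,0,0,-1]]]'
python3 - <<'E'
from h import *
b=r.camera("scene")[100:220,150:280,::-1]
cv2.imwrite("pics/p15.png",cv2.resize(b,None,fx=5,fy=5,interpolation=2))
s=r.get_state();print(s["position"],s["force"])
E
```

```text
clock: 32.32
position: [0.4411, -0.3169, 0.1488]
eef_rot: [-0.5, 0.5, -0.5, 0.5]
force: [0.5, -0.5, -0.5]
width: 0.0175
[ 0.44129979 -0.31706614  0.14936352] [-0.3461623   0.5764379  -1.55980641]
```

View pics/p15.png

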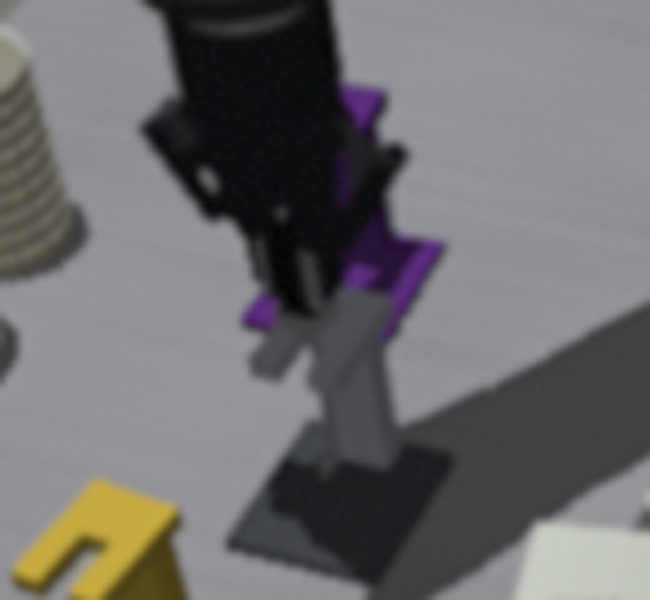

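Toe and stem are through the slot. I'll seat it slowly.

```bash
python3 -m inch '[[[0,0.25,0,0,-1],[0,0.2,0,0,-1],[0,0.15,0,0,-1],[0,0.05,0,0,-1],[0,0,0,0,-1],[0,0,0,0,-1]]]';  python3 -m inch '[[[0,0.05,0,0,-1],[0,0,0,0,-1],[0,0,0,0,-1]]]'
```

```text
clock: 32.87
position: [0.4412, -0.3169, 0.1328]
eef_rot: [-0.5, 0.5, -0.5, 0.5]
force: [0.4, -0.2, -1.1]
width: 0.0173
clock: 33.12
position: [0.4412, -0.317, 0.1316]
eef_rot: [0.5, -0.5, 0.5, -0.5]
force: [-0.2, 0.4, -2.8]
width: 0.0172
```

```bash
python3 -m inch '[[[0,0.04,0,0,-1],[0,0,0,0,-1],[0,0,0,0,-1]]]';  python3 -m inch '[[[0,0.03,0,0,-1],[0,0,0,0,-1],[0,0,0,0,-1]]]'
```

```text
clock: 33.37
position: [0.4411, -0.3169, 0.1305]
eef_rot: [-0.5, 0.5, -0.5, 0.5]
force: [-0.8, 0.5, -1.4]
width: 0.0172
clock: 33.62
position: [0.4412, -0.317, 0.1299]
eef_rot: [0.5, -0.5, 0.5, -0.5]
force: [0.2, 0.3, 0.2]
width: 0.017
```

```bash
python3 -m inch '[[[0,0,0,0,-0.5],[0,0,0,0,-0.4],[0,0,0,0,-0.2],[0,0,0,0,0.1],[0,0,0,0,0.3],[0,0,0,0,0.3],[0,0,0,0,0.3]]]' 20; python3 -m inch '[[[0,-0.2,0,0,0.3],[0,-0.4,0,0,0.3],[0,-0.6,0,0,0.3],[0,-0.8,0,0,0.3],[0,-0.8,0,0,0.3],[0,-0.8,0,0,0.3],[0,-0.8,0,0,0.3],[0,0,0,0,0.3]]]'
python3 - <<'E'
from h import *
b=r.camera("scene")[100:220,150:280,::-1]
cv2.imwrite("pics/p16.png",cv2.resize(b,None,fx=5,fy=5,interpolation=2))
s=r.get_state();print(s["position"],s["force"])
E
```

```text
clock: 34.2
position: [0.4412, -0.317, 0.1298]
eef_rot: [-0.5, 0.5, -0.5, 0.5]
force: [0.5, -0.1, -0.2]
width: 0.0559
clock: 34.87
position: [0.4426, -0.3179, 0.2446]
eef_rot: [0.499, -0.498, 0.502, -0.5]
force: [0.5, 0.4, 1.0]
width: 0.0557
[ 0.44212166 -0.31749394  0.24267851] [-0.34728802 -0.26008148  0.03885028]
```

View pics/p16.png

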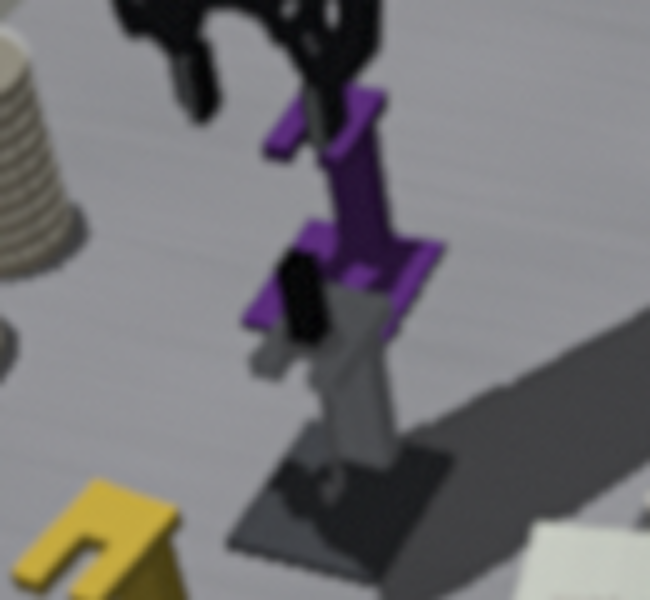

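```bash
python3 -m inch '[[[-0.8,-0.4,0.4,0,0.3],[-0.8,0,0.4,0,0.3],[-0.8,0,0.4,0,0.3],[0,0,0,0,0.3],[0,0,0,0,0.3],[0,0,0,0,0.3],[0,0,0,0,0.3],[0,0,0,0,0.3]]]'
python3 - <<'E'
from h import *
np.set_printoptions(precision=4,suppress=True)
t=r.camera("top")[...,::-1];s=r.camera("scene")[...,::-1]
cv2.imwrite("pics/f.png",np.vstack([cv2.resize(t[110:235,180:460],(784,350),interpolation=2),cv2.resize(s[130:280,160:520],(600,250),interpolation=2)[:, :] if 0 else cv2.copyMakeBorder(cv2.resize(s[130:280,160:520],(600,250),interpolation=2),0,0,0,184,0)]))
a=t[185:222,200:232].min(2)  # basket bright blob
m=(a>165).astype(np.uint8);n,l,st,c=cv2.connectedComponentsWithStats(m)
for i in range(1,n):
  if st[i,4]>4: print(st[i],c[i]+[200,185], plane("top",[c[i]+[200,185]],.064))
E
```

```text
clock: 35.58
position: [0.4707, -0.2577, 0.2497]
eef_rot: [-0.5, 0.501, -0.5, 0.499]
force: [-0.1, 0.6, -0.5]
width: 0.0555
[ 0  0 19 10 68] [206.25   187.3088] [[0.4912 0.3591 0.064 ]]
[20  1 12 12 43] [227.6977 189.9767] [[0.4822 0.2887 0.064 ]]
[ 8 11 10  5 37] [212.5405 197.9459] [[0.4567 0.3379 0.064 ]]
[31 15  1  5  5] [231. 202.] [[0.4435 0.2775 0.064 ]]
[ 9 17 10  6 41] [213.3415 204.3659] [[0.4361 0.335  0.064 ]]
[ 0 25 11 10 32] [202.9688 215.2188] [[0.4012 0.3685 0.064 ]]
[12 24 20 13 91] [224.6813 217.7692] [[0.393  0.2974 0.064 ]]
```

View pics/f.png

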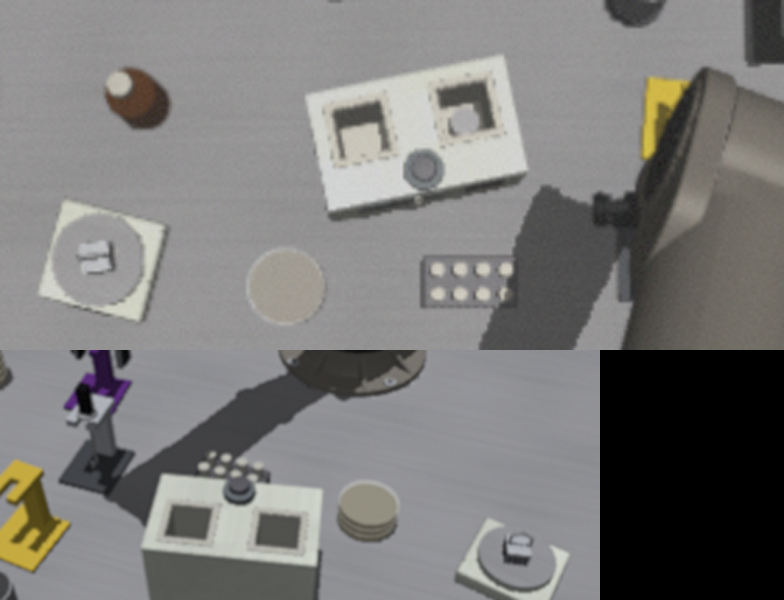

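```bash
python3 -c "
from cell import r
print(r.sign_off())"
```

```text
the job is handed in; nothing more can be done
None
```

I carried out the whole task and handed it in after about 36 s of the 72 s allowed; sign-off gave no verdict.

- **Button:** I pressed it with closed fingers down to a hard stop and let it spring back. I then pressed it a second time to be sure. The wrist force reached about 68 N on the first press and 47 N on the second, below the 120 N limit but well above the 5 N needed. The last picture shows it up.
- **Basket:** I brought the hook in with its toe turned half round, because the bail leaned towards the robot. The wrist load rose from about 1.4 N to 3.1 N when it caught. I lowered the basket onto the scale's pan until that load went away, then unhooked it. It looks upright about 5 mm from the pan's centre, judged from the top picture.
- **Hook:** It hangs in the grey stand at the height where I first gripped it. The scene picture shows it upright and the gripper is clear of it.
- **Rest of the scene:** The last picture shows the pot still in its well and the dishes, rack and bottle standing.

None of my last checks failed or disagreed. The button's travel, the basket's tilt and the fingers staying off the basket can only be inferred from force and pictures, as the state does not report them.

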